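Eject a slug from the angled fixture and stand it in the tray

TASK

Press the ejector lever of the angled fixture all the way down so that the steel slug rises out of its pocket, then take hold of the slug and draw it out along the leaning pocket. Stand it upright on the floor of the tray's empty compartment, set down and not dropped, and let go; leave the finished slug in the other compartment standing where it is.

Things in the scene. Friction and masses are not known exactly. Their poses are not given: they have to be found in the camera images.
- fixture: Fixed steel fixture that carries the block and the lever: base 130 x 100 x 12 mm, origin at the centre of its underside, front (-x) roughly to the robot, lever on its +y side. Each start places it elsewhere.
- block: Aluminium block, 64 x 70 x 50 mm, on the fixture, leaning 32 degrees to its front. Origin: centre of the round pocket's mouth in the sloping face, 73 mm above the bench. z: out of the pocket along its axis (up and to the front); y: level, to the lever's side. The pocket is 32 mm wide; its floor, the ejector, lies 45 mm below the mouth and rises 24 mm as the lever goes fully down.
- slug: Turned steel slug, a cylinder of 30 mm diameter and 46 mm length with chamfered rims, 0.15 to 0.3 kg, loose in the block's pocket. Origin: centre of its lower end; z along its axis to the upper end. At the start its upper end stands 1 mm above the sloping face, too little to grip; with the lever down, 25 mm.
- eject_lever (a joint): Hinge of the ejector lever, rad: 0 raised (start), 0.45 all the way down at its stop. It drives the ejector in proportion. Its pivot is stiff: about 3 to 8 N on the pad moves it, and it stays where it is left, with the slug on the ejector.
- lever_pad (a point): Centre of the top of the lever's ribbed steel pad, 36 x 34 mm, 6 mm thick, in front of the block on its +y side. About 77 mm above the bench at the start and tilted 13 degrees; pressed, it swings down to about 28 mm above the bench, moving under 6 mm sideways. The pivot is 112 mm behind it. Nothing lies under the pad.
- tray: Open plywood tray, 190 x 100 mm, walls 20 mm high and 5 mm thick, fixed, at any yaw. Origin: centre of its underside; x along its length, z up; inner floor 5 mm above the origin. A wall across the middle makes two compartments, each about 87 x 90 mm, centres at x = +46 mm (empty at the start) and x = -46 mm (holds the finished slug).
- finished_slug: A second slug, the same as the first, standing upright in the tray's compartment at x = -46 mm, within 12 mm of its centre. Origin: centre of its lower end. To be left standing.

How it is judged:
By the outcome, as a careful person would: the job done as asked, in the order asked, and still so for the second after the job is handed in, with the robot touching nothing.
It also fails if it takes over 51 s, if anything falls off the work surface, if the arm or the gripper's body presses on something with over 40 N, if the wrist force passes 120 N, or if a joint passes its speed limit or range.

ROBOT

A 7-joint arm with a two-finger parallel gripper is mounted at the origin on a cart in front of the work surface, level with it; the furniture and walls round the work are solid. World frame = base frame: x ahead of the robot, y to its left, z up, the work surface at z = 0. Lengths are in m, angles in rad, forces in N, time in s.
With the tool pointing down it reaches from about 0.4 to 0.75 m from the base axis. Payload 19.5 kg.
Tool frame: the origin (TCP) lies midway between the tips of the shut fingers; the grasp point (between the pads) lies 19 mm behind it; z points along the fingers, x is the direction in which the jaws open and shut, and the axes are right-handed (so a half turn about z gives the same grasp; the last joint's range is limited). The gripper opens to 85 mm and grips with 20 to 120 N. Pads are 22 mm wide; open, the fingers measure 114 mm over their backs; the gripper's body (76 mm by 85 mm) begins 54 mm behind the grasp point. The pads swing forward as they close: fully open they stand 13 mm farther back than shut.
Start: joints at [1.097, 0.707, -0.028, 1.485, 0.022, 0.951, -0.075], TCP at [0.241, -0.522, 0.198] pointing down, gripper open.
Joint ranges: [-2.71, 2.71], [-0.32, 2.16], [-1.57, 1.52], [0, 2.45], [-1.46, 4.6], [0, 2.02], [-2.83, 2.83]. Speed limits (rad/s): [1.89, 1.89, 2.57, 2.57, 3.01, 3.01, 3.01].

INTERFACE

Orientations are given as [roll, pitch, yaw] about the fixed x, y, z axes, in that order (R = Rz(yaw) Ry(pitch) Rx(roll)).
In Python, from station import telemetry, viewer, workorder, spotter gives the robot as it stands.
- The arm moves only by the tool drive_tool, never from a script. Its argument "commands" is a list that holds one entry, the list of rows, each a list of 4 numbers: the shift along the tool's x, y, z in mm, then the turn about the tool's z in rad. A call has 1 to 10 rows; each row is the pose to reach, as a shift and turn from the pose commanded when the call began, along the tool's axes at that moment; what a row does not reach only later rows make up. A row lasts 1/10 s, in which the tool goes at most 50 mm and 8.59 degrees, less where a joint would pass 70% of its speed; a pose out of reach is approached as far as the arm can. A call with a gripper value outside its range is refused whole. "gripper" is the finger opening in mm, from 0 to 85.4, set as the call begins (left out, the last holds). The fingers move at their own pace and stop on an object; "force" is the grip in N (left out, the last holds). Time passes only in rows, so rows that repeat a pose let the fingers close. It gives the time, the measured TCP pose, the force and the opening at its end, in the units of the state.
- telemetry.get_obs(): the state, without advancing time (a new reading comes with each control period).
- viewer.capture(name): name is "side" or "top"; returns a dict with "image" (420x560x3 uint8, blue, green, red), "depth" (420x560 float32, m along the optical axis (not along the pixel's ray), 0 where there is no reading), "fx", "fy", "cx", "cy" (pixels), "eye" and "rotation" of the camera in the world. Camera axes: x right, y down, z forward; pixel columns grow to the right and rows downward; lengths in m; the calibration is good to about 2 mm. A picture is of the moment at which its call begins.
- workorder.finish_job(): hands the job in, once; it reports no verdict.
Trained networks look in a picture, given as the dict that the camera call returned (one of the last four; its "shot" number tells which), for a name from the list of things; names that differ only in an ending like _2 or _b are one class to them, and where a whole thing is asked for, a point or a joint stands for the part that bears it (a point fixed in the world has none). Each returns a list of dicts, best first, with "p" (0 to 1); they miss things now and then, are a little off and sometimes report something else, mostly with a low value. They report only what shows in the picture. A call takes as long as a camera call.
- spotter.cut_out(thing, picture): "mask" (420x560 bool, what is visible of it) and "extent" ([left, top, right, bottom] in pixels, round what is visible of it).
- spotter.spot_point(thing, picture): "at" ([column, row] in pixels: a listed point, or the origin of a listed thing).
The state is a dict: "t": time; "qpos": joint angles; "dq": joint speeds; "joint_torque": joint torques, N m; "eef_pos": TCP position; "tcp_rot": TCP orientation; "contact_force": force on the tool from outside, world axes, zero at the start; "ft_torque": the same for the moment, N m; "grip_width": opening from 0.0 (shut) to 1.0 (fully open).
Only numpy, scipy, OpenCV 4.12 (cv2) and the standard library are available. Lean on these libraries where they do the work, as an engineer would, in place of code of your own. Each camera call takes 0.05 s, during which the arm holds its last target. There are 200 camera calls.

## Working session

There is one attempt and no reset: what is moved stays moved. The work goes in short steps, Python scripts to look and compute and a tool call to move; the robot and the scene stay as the last step left them, time stands still between calls to the robot, and variables do not carry over. Pictures are saved under pics/ and viewed, about 8 in all and at most 12, crops included, and the job is handed in when it is done.

Besides the shell and the picture viewer there is one more tool, called as name(argument=value, ...), one argument or row to a line, values as JSON. drive_tool: Moves the arm, as the interface text tells. Its arguments: {"type":"object","properties":{"commands":{"type":"array"},"gripper":{"type":"number"},"force":{"type":"number"}},"required":["commands"]}

```bash
ls; mkdir -p pics; cat > h.py <<'E'
import numpy as np, cv2
from station import telemetry, viewer, workorder, spotter
from scipy.spatial.transform import Rotation as R
def cap(n): return viewer.capture(n)
def deproj(p,u,v,d=None):
    d=p["depth"][int(round(v)),int(round(u))] if d is None else d
    c=np.array([(u-p["cx"])/p["fx"],(v-p["cy"])/p["fy"],np.ones_like(u*1.)])*d
    return np.array(p["eye"])+np.array(p["rotation"])@c
def cloud(p,m):
    v,u=np.nonzero(m&(p["depth"]>0)); d=p["depth"][v,u]
    c=np.array([(u-p["cx"])/p["fx"]*d,(v-p["cy"])/p["fy"]*d,d])
    return (np.array(p["eye"])[:,None]+np.array(p["rotation"])@c).T
def proj(p,X):
    c=np.array(p["rotation"]).T@(np.array(X)-np.array(p["eye"]))
    return c[0]/c[2]*p["fx"]+p["cx"],c[1]/c[2]*p["fy"]+p["cy"]
E
python3 - <<'E'
from h import *
np.set_printoptions(precision=4,suppress=True)
o=telemetry.get_obs(); print(o)
for n in("top","side"):
    p=cap(n); cv2.imwrite(f"pics/{n}0.png",p["image"]); print(n,p["eye"],p["rotation"],p["fx"],p["cx"],p["cy"])
    for t in["fixture","block","slug","lever_pad","tray","finished_slug"]:
        s=spotter.spot_point(t,p); c=spotter.cut_out(t,p)
        print(t,[(x["at"],round(x["p"],2),deproj(p,*x["at"]).round(4)) for x in s[:2]],[(x["extent"],round(x["p"],2)) for x in c[:2]])
E
```

```text
pics
{'t': 0.0, 'qpos': array([ 1.0973,  0.7071, -0.0276,  1.485 ,  0.022 ,  0.9509, -0.0755]), 'dq': array([ 0.0004, -0.0006,  0.0021,  0.0004, -0.0002, -0.0004,  0.0004]), 'joint_torque': array([  0.0008, -88.3198,   1.2349, -23.6162,   0.0169,   0.0067,
         0.    ]), 'eef_pos': array([ 0.2405, -0.522 ,  0.1972]), 'tcp_rot': array([ 3.1415,  0.001 , -1.139 ]), 'contact_force': array([1.0004, 0.316 , 0.4977]), 'ft_torque': array([ 0.0202, -0.0123,  0.0199]), 'grip_width': 0.9994733290414407}
top [ 0.384  -0.0361  1.1272] [-2.9775  0.0212 -1.5418] 481.8878967070702 281.93118786415096 207.5987697915251
fixture [([347.7, 207.6], 0.71, array([-1.6854, -2.1055, -0.9422]))] [([320.8, 176.9, 375.4, 266.0], 0.96), ([325.5, 204.9, 347.4, 266.9], 0.32)]
block [([357.7, 215.5], 0.92, array([-1.7657, -2.1858, -1.0225]))] [([334.7, 192.0, 371.1, 228.8], 0.67)]
slug [] [([348.3, 208.3, 362.4, 218.5], 0.51)]
lever_pad [([336.6, 258.3], 0.81, array([-1.5736, -1.9936, -0.8303]))] [([326.3, 203.4, 349.5, 266.8], 0.83)]
tray [([216.9, 190.2], 0.95, array([-0.9223, -1.3423, -0.179 ]))] [([175.7, 1
[... 257 characters left out ...]
.0414123945093 205.59962288981592
fixture [([302.0, 290.0], 0.6, array([ 0.2112, -0.9688,  0.2251]))] [([241.1, 186.6, 325.7, 228.8], 0.61), ([210.0, 236.6, 347.7, 319.6], 0.58)]
block [([283.2, 256.4], 0.83, array([ 0.2677, -0.9123,  0.2816]))] [([264.6, 232.8, 324.9, 296.3], 0.98)]
slug [] [([274.6, 245.4, 298.8, 268.7], 0.65)]
lever_pad [([221.5, 247.4], 0.56, array([ 0.4674, -0.7126,  0.4814]))] [([209.1, 242.6, 278.1, 257.2], 0.74), ([261.5, 232.9, 325.9, 296.4], 0.62)]
tray [] [([241.9, 186.0, 326.1, 227.5], 0.72)]
finished_slug [([297.8, 203.2], 0.78, array([ 0.1274, -1.0526,  0.1413])), ([284.7, 257.4], 0.43, array([ 0.264 , -0.916 ,  0.2779]))] [([290.0, 181.4, 300.7, 201.8], 0.65)]
```

```bash
sed -i 's/^def cap.*/def cap(n):\n    p=viewer.capture(n); p["rv"]=p["rotation"]; return p\ndef RM(p): return R.from_euler("xyz",p["rotation"]).as_matrix()/; s/np.array(p\["rotation"\])/RM(p)/g; ' h.py
sed -i 's/ p=viewer.capture(n); p\["rv"\]=p\["rotation"\]; return p/ return viewer.capture(n)/; s/,np.ones_like(u\*1.)\])\*d/,1.])*d/' h.py
python3 - <<'E'
from h import *
np.set_printoptions(precision=4,suppress=True)
for n in("top","side"):
    p=cap(n)
    for t in["fixture","block","slug","lever_pad","tray","finished_slug"]:
        s=spotter.spot_point(t,p)
        print(n,t,[(x["at"],round(x["p"],2),deproj(p,*x["at"]).round(4)) for x in s[:2]])
    im=p["image"]
    c=im[120:290,150:400] if n=="top" else im[160:340,190:370]
    cv2.imwrite(f"pics/{n}1.png",cv2.resize(c,None,fx=3.2,fy=3.2,interpolation=cv2.INTER_CUBIC))
E
```

```text
top fixture [([347.5, 207.1], 0.88, array([ 0.5619, -0.1533,  0.077 ]))]
top block [([356.9, 216.4], 0.72, array([ 0.5435, -0.1755,  0.0653]))]
top slug [([348.4, 205.5], 0.5, array([ 0.5649, -0.1548,  0.081 ]))]
top lever_pad [([338.8, 256.2], 0.7, array([ 0.4536, -0.1353,  0.076 ]))]
top tray [([215.9, 188.6], 0.55, array([0.6106, 0.1515, 0.0063]))]
top finished_slug [([209.2, 172.8], 0.57, array([0.6379, 0.1612, 0.0523]))]
side fixture [([300.8, 290.9], 0.56, array([ 0.5662, -0.206 ,  0.0267]))]
side block [([282.8, 254.4], 0.58, array([ 0.5463, -0.1647,  0.0716]))]
side slug [([297.9, 271.9], 0.64, array([ 0.5612, -0.2067,  0.0637])), ([282.4, 210.1], 0.43, array([0.6046, 0.1253, 0.0061]))]
side lever_pad [([222.1, 245.7], 0.8, array([ 0.452 , -0.1267,  0.0782]))]
side tray []
side finished_slug [([300.5, 202.2], 0.78, array([0.6544, 0.1544, 0.0074]))]
```

View pics/top1.png

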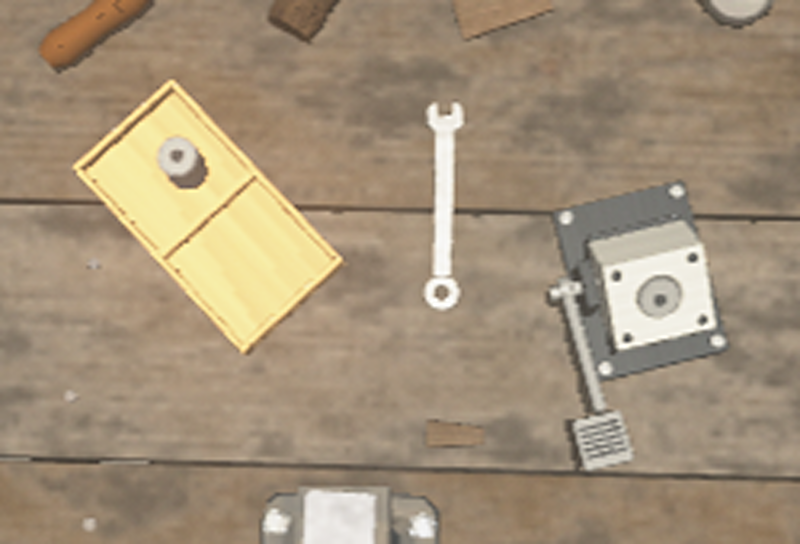

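View pics/side1.png

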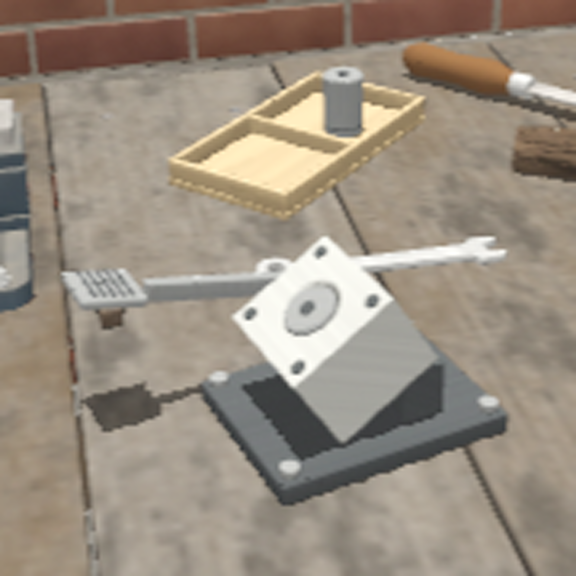

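```bash
python3 - <<'E'
from h import *
np.set_printoptions(precision=4,suppress=True)
for n in("top","side"):
    p=cap(n)
    for t in("block","fixture","tray","lever_pad","finished_slug","slug"):
        for m in spotter.cut_out(t,p)[:2]:
            C=cloud(p,m["mask"]); print(n,t,round(m["p"],2),m["extent"],len(C),"med",np.median(C,0))
            if t=="block":
                # face: ransac plane tilted 32deg from vertical
                best=0;rng=np.random.default_rng(0)
                for _ in range(600):
                    a,b,c=C[rng.choice(len(C),3,False)]; k=np.cross(b-a,c-a); l=np.linalg.norm(k)
                    if l<1e-5: continue
                    k/=l; k*=np.sign(k[2])
                    if abs(np.arccos(k[2])-.5585)>.12: continue
                    i=abs((C-a)@k)<.002
                    if i.sum()>best: best=i.sum();I=i
                F=C[I]; c=F.mean(0); k=np.linalg.svd(F-c)[2][2]; k*=np.sign(k[2])
                print("  face n",k,"tilt",np.degrees(np.arccos(k[2])),"yaw",np.arctan2(-k[1],-k[0]),"c",c,best)
            if t in("tray","fixture") and n=="top":
                print("  rect", cv2.minAreaRect((C[:,:2]*1000).astype(np.float32)), "z",np.percentile(C[:,2],[5,50,95]))
            if t in("lever_pad","finished_slug"):
                top=C[C[:,2]>np.percentile(C[:,2],60)]; print("  top",top.mean(0),np.percentile(C[:,2],[2,50,98]))
    if n=="top":
        D=cloud(p,p["depth"]>0); u=D[(D[:,2]>.06)]
        q,ct=np.unique((u[:,:2]/.04).round().astype(int),axis=0,return_counts=True)
        for a in q: 
            s=u[((u[:,:2]/.04).round()==a).all(1)]; print(a*.04, len(s), s[:,2].max().round(3),end="; ")
E
```

```text
top block 0.9 [330.0, 189.8, 370.0, 229.9] 1114 med [ 0.5635 -0.164   0.0692]
  face n [-0.5289 -0.1385  0.8373] tilt 33.140095693068574 yaw 0.25611330618345135 c [ 0.5502 -0.1704  0.0726] 505
top fixture 0.87 [318.8, 176.4, 373.8, 268.8] 2625 med [ 0.5548 -0.1483  0.0582]
  rect ((539.427978515625, -161.13864135742188), (197.45657348632812, 125.4313735961914), 11.5267972946167) z [0.0088 0.0582 0.0858]
top tray 0.84 [171.2, 146.6, 257.2, 229.3] 3209 med [0.6093 0.151  0.0055]
  rect ((612.8176879882812, 155.3975067138672), (192.0694122314453, 101.92224884033203), 44.6610107421875) z [0.0015 0.0055 0.0205]
top lever_pad 0.78 [325.5, 207.7, 348.6, 265.7] 409 med [ 0.4647 -0.1269  0.0742]
  top [ 0.4484 -0.1336  0.0786] [0.0481 0.0742 0.0822]
top lever_pad 0.48 [201.8, 161.3, 213.2, 181.4] 187 med [0.6445 0.1693 0.0491]
  top [0.6481 0.1724 0.052 ] [0.0042 0.0491 0.0544]
top finished_slug 0.71 [200.1, 161.9, 214.1, 182.2] 181 med [0.6446 0.1706 0.0495]
  top [0.649  0.1728 0.0521] [0.0104 0.0495 0.0544]
top slug 0.66 [348.0, 208.0, 363.7, 220.0] 131 med [ 0.5518 -0.1705  0.0736]
[ 0.2 
[... 3127 characters left out ...]
-0.6 ] 59 0.075; [ 1.08 -0.56] 39 0.073; [ 1.08 -0.52] 29 0.086; [ 1.08 -0.48] 14 0.077; [ 1.08 -0.16] 20 0.068; side fixture 0.61 [210.3, 236.1, 350.0, 319.7] 4921 med [ 0.5533 -0.1926  0.0322]
side tray 0.71 [241.1, 181.3, 324.5, 229.4] 1878 med [0.5995 0.1389 0.0082]
side lever_pad 0.88 [210.8, 244.1, 273.2, 256.0] 479 med [ 0.4696 -0.1324  0.0738]
  top [ 0.4492 -0.1403  0.0785] [0.0552 0.0738 0.0811]
side finished_slug 0.61 [294.0, 182.4, 306.2, 202.1] 258 med [0.6467 0.1599 0.0329]
  top [0.6479 0.163  0.0473] [0.0082 0.0329 0.0524]
side slug 0.74 [209.7, 241.4, 275.8, 257.9] 560 med [ 0.4752 -0.1309  0.073 ]
side slug 0.49 [278.1, 247.0, 298.2, 267.0] 221 med [ 0.5509 -0.1756  0.074 ]
```

View pics/top0.png

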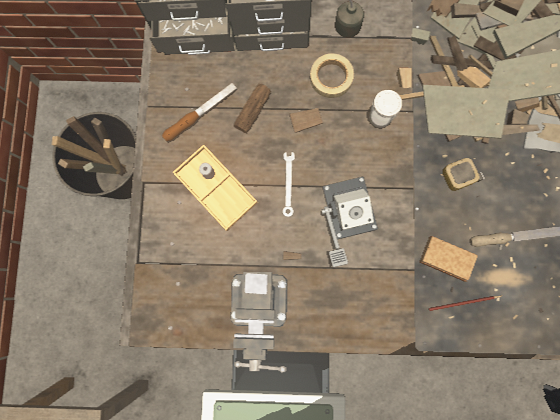

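drive_tool(
  commands=[
    [[-20, -25, 0, 0.02], [-60, -70, 0, 0.06], [-100, -120, 10, 0.1], [-140, -170, 20, 0.14], [-175, -220, 30, 0.176], [-205, -265, 40, 0.176], [-230, -300, 50, 0.176], [-250, -330, 60, 0.176], [-262, -350, 70, 0.176], [-266, -355, 75, 0.176]],
  ],
  gripper=0,
  force=60,
)

```text
t: 3.7
eef_pos: [0.4536, -0.1278, 0.1218]
tcp_rot: [-3.141, 0.001, -1.31]
contact_force: [-0.7, -0.4, 0.9]
grip_width: 0.002
```

```bash
cat >> h.py <<'E'
def shift(X,yaw=None):
    "tool shift (mm, turn rad) from the measured TCP to world point X"
    o=telemetry.get_obs(); M=R.from_euler("xyz",o["tcp_rot"])
    d=M.inv().apply(np.array(X)-o["eef_pos"])*1000
    return d.round(1), None if yaw is None else round(-(yaw-o["tcp_rot"][2]),3)
def state():
    o=telemetry.get_obs(); print({k:np.round(o[k],4) for k in("t","eef_pos","tcp_rot","contact_force","grip_width")})
E
python3 - <<'E'
from h import *
state()
p=cap("top"); 
for q in(p,cap("side")):
    print([(x["at"],x["p"],deproj(q,*x["at"]).round(4)) for x in spotter.spot_point("lever_pad",q)[:2]])
print(shift([.4515,-.132,.085],-1.315))
E
```

```text
{'t': np.float64(3.7), 'eef_pos': array([ 0.4536, -0.1278,  0.1218]), 'tcp_rot': array([-3.1409e+00,  1.3000e-03, -1.3102e+00]), 'contact_force': array([-0.728 , -0.3662,  0.9078]), 'grip_width': np.float64(0.0021)}
[]
[([220.4, 245.9], 0.91, array([ 0.4492, -0.1269,  0.0783]))]
(array([-0.4, -0.1, 37.7]), np.float64(0.0))
```

drive_tool(
  commands=[
    [[0, 0, 20, 0], [0, 0, 38, 0], [0, 0, 46, 0], [0, 0, 54, 0], [0, 0, 62, 0], [0, 0, 70, 0], [0, 0, 77, 0], [0, 0, 83, 0], [0, 0, 88, 0], [0, 0, 90, 0]],
  ],
)

```text
t: 4.9
eef_pos: [0.4515, -0.1321, 0.0323]
tcp_rot: [3.141, 0.0, -1.315]
contact_force: [-2.5, 0.2, 2.7]
grip_width: 0.004
```

drive_tool(
  commands=[
    [[0, 0, 2, 0], [0, 0, 4, 0], [0, 0, 6, 0], [0, 0, 6, 0]],
  ],
)

```text
t: 5.3
eef_pos: [0.4518, -0.132, 0.0265]
tcp_rot: [-3.141, 0.0, -1.315]
contact_force: [-0.2, 1.4, 0.2]
grip_width: -0.0
```

```bash
python3 - <<'E'
from h import *
state()
p=cap("side"); c=p["image"][170:330,180:380]
cv2.imwrite("pics/side2.png",cv2.resize(c,None,fx=3.5,fy=3.5,interpolation=cv2.INTER_CUBIC))
E
```

```text
{'t': np.float64(5.3), 'eef_pos': array([ 0.4518, -0.132 ,  0.0265]), 'tcp_rot': array([-3.1414e+00,  1.0000e-04, -1.3150e+00]), 'contact_force': array([-0.1872,  1.4056,  0.1581]), 'grip_width': np.float64(-0.0001)}
```

View pics/side2.png

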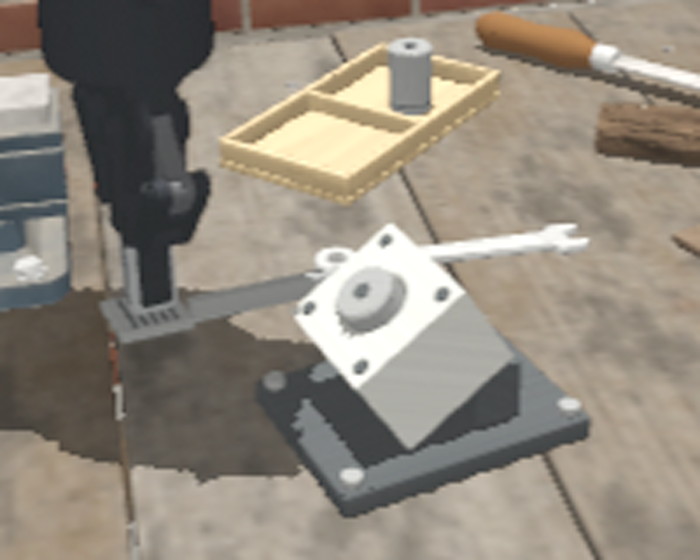

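drive_tool(
  commands=[
    [[0, 0, 2, 0], [0, 0, 4, 0], [0, 0, 4, 0]],
  ],
)

```text
t: 5.65
eef_pos: [0.4518, -0.132, 0.0225]
tcp_rot: [-3.142, 0.0, -1.315]
contact_force: [-0.2, 0.5, 0.3]
grip_width: -0.001
```

drive_tool(
  commands=[
    [[0, 0, 2, 0], [0, 0, 3, 0], [0, 0, 3, 0]],
  ],
)

```text
t: 5.95
eef_pos: [0.4518, -0.132, 0.0196]
tcp_rot: [3.142, 0.0, -1.315]
contact_force: [0.2, -0.5, -0.7]
grip_width: 0.003
```

```bash
python3 - <<'E'
from h import *
p=cap("side"); c=p["image"][220:300,190:320]
cv2.imwrite("pics/side3.png",cv2.resize(c,None,fx=6,fy=6,interpolation=cv2.INTER_CUBIC))
for m in spotter.cut_out("lever_pad",p)[:2]:
    C=cloud(p,m["mask"]); print(m["p"],m["extent"])
    for lo in np.arange(.41,.6,.02):
        s=C[(C[:,0]>lo)&(C[:,0]<lo+.02)]
        if len(s): print(round(lo+.01,2),len(s),np.median(s,0).round(4),s[:,2].max().round(4))
print([(x["at"],x["p"],deproj(p,*x["at"]).round(4)) for x in spotter.spot_point("lever_pad",p)[:2]])
m=spotter.cut_out("slug",p); print([(x["p"],x["extent"],np.median(cloud(p,x["mask"]),0).round(4)) for x in m[:2]])
E
```

```text
[([223.5, 261.1], 0.71, array([ 0.4518, -0.1393,  0.0561]))]
[(0.62, [273.6, 243.2, 298.1, 268.4], array([ 0.547 , -0.1822,  0.0809])), (0.53, [209.0, 245.3, 275.1, 273.0], array([ 0.4807, -0.1323,  0.053 ]))]
```

View pics/side3.png

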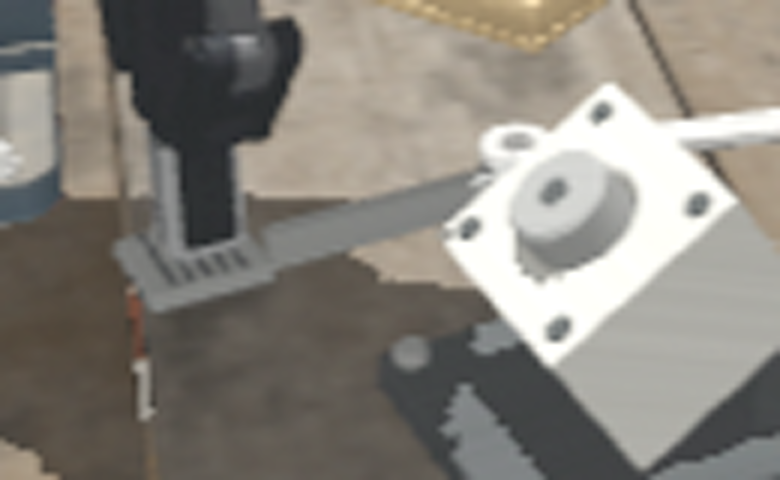

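```bash
python3 - <<'E'
from h import *
state()
p=cap("side")
for u,v in[(215,266),(220,268),(225,267),(230,266),(245,258),(255,254),(265,250),(224,255),(224,250)]: print(u,v,deproj(p,u,v).round(4))
o=telemetry.get_obs(); print(proj(p,o["eef_pos"]),proj(p,[.4518,-.132,.028]),proj(p,[.4518,-.132,.05]))
p=cap("top"); 
c=p["image"][170:290,290:390]; cv2.imwrite("pics/top3.png",cv2.resize(c,None,fx=5,fy=5,interpolation=cv2.INTER_CUBIC))
E
```

```text
{'t': np.float64(6.15), 'eef_pos': array([ 0.4518, -0.132 ,  0.0197]), 'tcp_rot': array([-3.1415e+00,  1.0000e-04, -1.3149e+00]), 'contact_force': array([-0.8027,  1.1695,  0.2113]), 'grip_width': np.float64(-0.0013)}
215 266 [ 0.4371 -0.1475  0.0539]
220 268 [ 0.4447 -0.1541  0.0533]
225 267 [ 0.4529 -0.1514  0.0523]
230 266 [ 0.4613 -0.1482  0.0509]
245 258 [ 0.4881 -0.1323  0.0528]
255 254 [ 0.5059 -0.127   0.055 ]
265 250 [ 0.5243 -0.1196  0.056 ]
224 255 [ 0.4532 -0.1448  0.0711]
224 250 [ 0.4537 -0.148   0.0823]
(np.float64(224.71748474090336), np.float64(276.9825368252321)) (np.float64(224.37304251422523), np.float64(272.90374881529044)) (np.float64(223.43592365349008), np.float64(261.8750210815018))
```

View pics/top3.png

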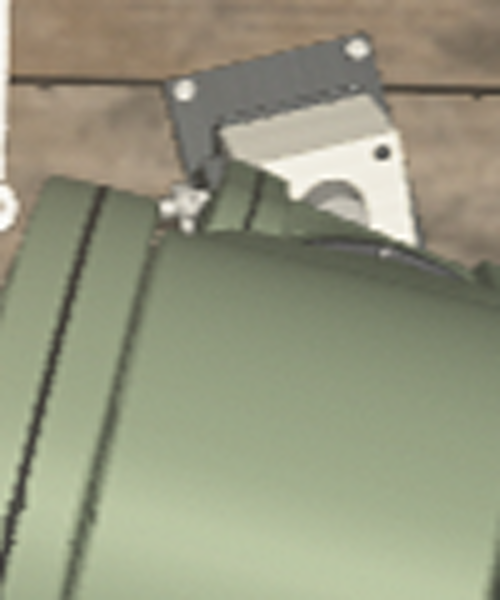

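drive_tool(
  commands=[
    [[0, 0, -20, 0], [0, 0, -50, 0], [0, 0, -80, 0], [0, 0, -80, 0], [0, 0, -80, 0]],
  ],
)

```text
t: 6.75
eef_pos: [0.452, -0.132, 0.1]
tcp_rot: [-3.141, -0.0, -1.315]
contact_force: [-0.8, 0.1, -0.1]
grip_width: 0.001
```

```bash
python3 - <<'E'
from h import *
state()
p=cap("side"); im=p["image"].copy(); o=telemetry.get_obs()
u,v=proj(p,o["eef_pos"]); print(u,v)
cv2.circle(im,(int(u),int(v)),2,(0,0,255),-1)
c=im[170:290,170:310]
cv2.imwrite("pics/side4.png",cv2.resize(c,None,fx=5,fy=5,interpolation=cv2.INTER_CUBIC))
for u,v in[(215,266),(220,267),(225,267),(230,266),(245,258)]: print(u,v,deproj(p,u,v).round(4))
print([(x["at"],x["p"],deproj(p,*x["at"]).round(4)) for x in spotter.spot_point("lever_pad",p)[:2]])
E
```

```text
{'t': np.float64(6.75), 'eef_pos': array([ 0.452, -0.132,  0.1  ]), 'tcp_rot': array([-3.1407e+00, -3.0000e-04, -1.3149e+00]), 'contact_force': array([-0.8369,  0.0569, -0.0519]), 'grip_width': np.float64(0.0006)}
221.1311873757108 236.02914556850337
215 266 [ 0.4371 -0.1451  0.0524]
220 267 [ 0.4449 -0.1534  0.0547]
225 267 [ 0.4529 -0.1518  0.0525]
230 266 [ 0.4612 -0.1496  0.0518]
245 258 [ 0.488  -0.1337  0.0537]
[([222.7, 260.0], 0.6, array([ 0.4509, -0.1317,  0.0536]))]
```

View pics/side4.png

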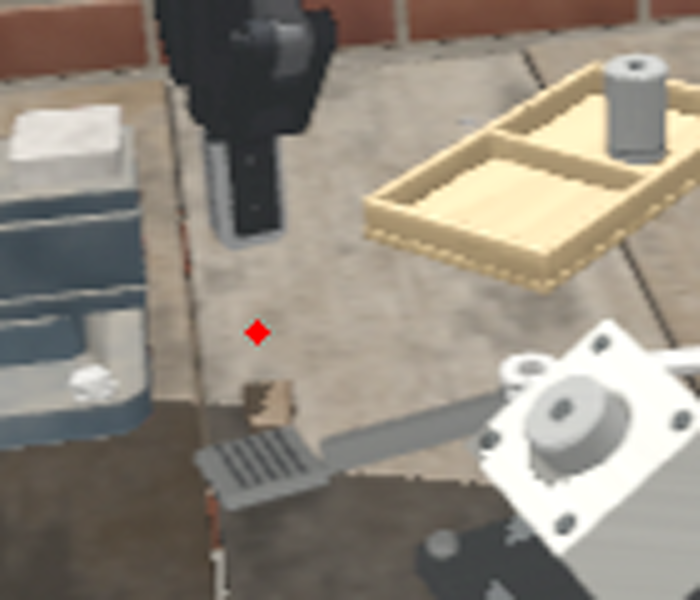

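```bash
python3 - <<'E'
from h import *
p=cap("side"); m=np.zeros(p["depth"].shape,bool); m[190:235,205:235]=1
C=cloud(p,m); C=C[(abs(C[:,0]-.452)<.03)&(abs(C[:,1]+.135)<.03)]
print(len(C),np.sort(C[:,2])[:15].round(4),C[C[:,2]<C[:,2].min()+.012].mean(0).round(4),C.min(0),C.max(0))
E
```

```text
462 [0.1333 0.1334 0.1334 0.1335 0.1335 0.1336 0.1338 0.1338 0.1338 0.1347
 0.1348 0.1348 0.1349 0.135  0.135 ] [ 0.4519 -0.1402  0.1397] [ 0.43606716 -0.16497138  0.13329727] [ 0.47167267 -0.12639774  0.19427523]
```

drive_tool(
  commands=[
    [[0, 0, 30, 0], [0, 0, 60, 0], [0, 0, 80, 0], [0, 0, 86, 0], [0, 0, 91, 0], [0, 0, 95, 0], [0, 0, 99, 0], [0, 0, 102, 0], [0, 0, 104, 0]],
  ],
)

```text
t: 7.8
eef_pos: [0.4523, -0.1321, -0.0042]
tcp_rot: [-3.14, -0.001, -1.315]
contact_force: [2.1, 1.8, 4.1]
grip_width: 0.0
```

drive_tool(
  commands=[
    [[0, 0, 1, 0], [0, 0, 2, 0], [0, 0, 2, 0]],
  ],
)

```text
t: 8.1
eef_pos: [0.4526, -0.1321, -0.0052]
tcp_rot: [-3.139, -0.001, -1.315]
contact_force: [-1.5, 4.3, 32.8]
grip_width: -0.0
```

drive_tool(
  commands=[
    [[0, 0, -20, 0], [0, 0, -60, 0], [0, 0, -100, 0], [0, 0, -130, 0], [0, 0, -140, 0], [0, 0, -140, 0]],
  ],
  gripper=60,
  force=40,
)

```text
t: 8.7
eef_pos: [0.4523, -0.1323, 0.1346]
tcp_rot: [-3.14, -0.001, -1.315]
contact_force: [-0.2, 0.5, -0.2]
grip_width: 0.7
```

```bash
python3 - <<'E'
from h import *
state()
p=cap("side"); cv2.imwrite("pics/side5.png",cv2.resize(p["image"][200:330,190:350],None,fx=5,fy=4.6,interpolation=cv2.INTER_CUBIC))
a=np.array([-np.sin(.5585)*np.cos(.256),-np.sin(.5585)*np.sin(.256),np.cos(.5585)])
print("pad",[(deproj(p,*x["at"]).round(4)) for x in spotter.spot_point("lever_pad",p)[:1]])
g={}
for q in(p,cap("top")):
    for m in spotter.cut_out("slug",q)[:1]:
        C=cloud(q,m["mask"]); print(m["p"],m["extent"],len(C))
        s=(C-[.5515,-.172,.073])@a
        T=C[s>s.max()-.006] ; print("s pct",np.percentile(s,[5,50,90,98]).round(4))
        T=C[abs(s-np.percentile(s,90))<.003]
        y=np.array([-np.sin(.256),np.cos(.256),0]); x=np.cross(y,a)
        e=T-[.5515,-.172,.073]; rect=cv2.minEnclosingCircle((np.c_[e@x,e@y]*1000).astype(np.float32))
        print("top mean",T.mean(0).round(4),len(T),"offs(x,y) mm",rect,(e@y).min(),(e@y).max(),(e@x).min(),(e@x).max())
E
```

```text
{'t': np.float64(8.7), 'eef_pos': array([ 0.4523, -0.1323,  0.1346]), 'tcp_rot': array([-3.1397e+00, -1.1000e-03, -1.3152e+00]), 'contact_force': array([-0.2425,  0.4879, -0.1746]), 'grip_width': np.float64(0.7001)}
pad [array([ 0.4488, -0.1276,  0.0276])]
0.65 [267.6, 239.2, 297.5, 265.6] 424
s pct [0.0005 0.0211 0.0265 0.0273]
top mean [ 0.5373 -0.1788  0.0938] 186 offs(x,y) mm ((-1.393005609512329, -2.4826009273529053), 15.680596351623535) -0.01805862044660837 0.012947626896177108 -0.016512345968887385 0.012235145848167922
```

View pics/side5.png

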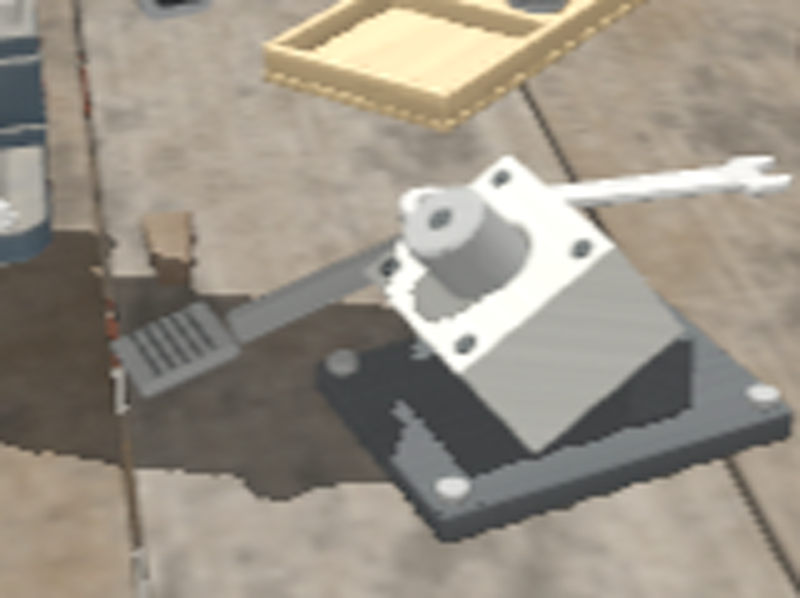

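```bash
python3 - <<'E'
from h import *
print(shift([.5394,-.176,.0416],-1.315), shift([.5394,-.176,.095],-1.315))
E
```

```text
(array([ 64.9, -74.2,  90.9]), np.float64(-0.0)) (array([ 64.9, -74.2,  37.5]), np.float64(-0.0))
```

drive_tool(
  commands=[
    [[15, -17, 5, 0], [40, -45, 10, 0], [58, -66, 20, 0], [65, -74, 30, 0], [65, -74, 45, 0], [65, -74, 60, 0], [65, -74, 70, 0], [65, -74, 75, 0], [65, -74, 75, 0]],
  ],
  gripper=60,
)

```text
t: 9.85
eef_pos: [0.5395, -0.1762, 0.0581]
tcp_rot: [3.141, 0.001, -1.315]
contact_force: [0.2, -0.3, 0.0]
grip_width: 0.702
```

```bash
python3 - <<'E'
from h import *
state(); print(shift([.5394,-.176,.0416],-1.315))
p=cap("side"); cv2.imwrite("pics/side6.png",cv2.resize(p["image"][180:330,210:350],None,fx=4,fy=4,interpolation=cv2.INTER_CUBIC))
E
```

```text
{'t': np.float64(9.85), 'eef_pos': array([ 0.5395, -0.1762,  0.0581]), 'tcp_rot': array([ 3.1407e+00,  6.0000e-04, -1.3151e+00]), 'contact_force': array([ 0.1857, -0.2635,  0.0407]), 'grip_width': np.float64(0.7024)}
(array([-0.2,  0. , 16.5]), np.float64(-0.0))
```

View pics/side6.png

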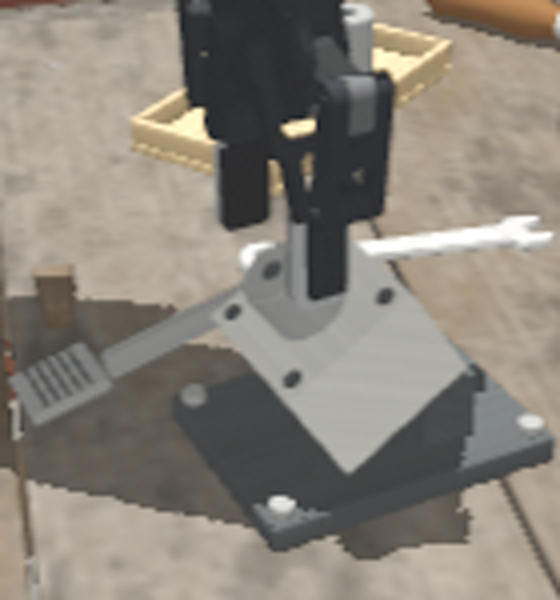

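drive_tool(
  commands=[
    [[0, 0, 8, 0], [0, 0, 13, 0], [0, 0, 16, 0], [0, 0, 16, 0]],
  ],
  gripper=60,
)

```text
t: 10.3
eef_pos: [0.5396, -0.1761, 0.0423]
tcp_rot: [3.141, 0.0, -1.315]
contact_force: [0.2, 1.4, -0.2]
grip_width: 0.699
```

drive_tool(
  commands=[
    [[0, 0, 0, 0], [0, 0, 0, 0], [0, 0, 0, 0], [0, 0, 0, 0], [0, 0, 0, 0], [0, 0, 0, 0], [0, 0, 0, 0], [0, 0, 0, 0]],
  ],
  gripper=15,
  force=40,
)

```text
t: 11.1
eef_pos: [0.5399, -0.1761, 0.0429]
tcp_rot: [-3.141, 0.0, -1.315]
contact_force: [-1.3, 1.3, 5.9]
grip_width: 0.335
```

drive_tool(
  commands=[
    [[0, 1, -1.7, 0], [0, 2.6, -4.2, 0], [0, 4.8, -7.6, 0], [0, 7.4, -11.9, 0], [0, 10.6, -17, 0], [0, 13.8, -22, 0], [0, 17, -27.2, 0], [0, 20.1, -32.2, 0], [0, 22.3, -35.6, 0], [0, 22.3, -35.6, 0]],
  ],
)

```text
t: 12.1
eef_pos: [0.5181, -0.1821, 0.0788]
tcp_rot: [-3.141, -0.0, -1.315]
contact_force: [-0.0, 0.7, -2.1]
grip_width: 0.33
```

```bash
python3 - <<'E'
from h import *
state()
p=cap("side"); cv2.imwrite("pics/side7.png",cv2.resize(p["image"][180:300,220:320],None,fx=6,fy=5,interpolation=cv2.INTER_CUBIC))
for m in spotter.cut_out("slug",p)[:2]:
    C=cloud(p,m["mask"]); print(m["p"],m["extent"],len(C),np.median(C,0),C.min(0),C.max(0))
E
```

```text
{'t': np.float64(12.1), 'eef_pos': array([ 0.5181, -0.1821,  0.0788]), 'tcp_rot': array([-3.1411e+00, -3.0000e-04, -1.3153e+00]), 'contact_force': array([-0.0196,  0.7273, -2.0768]), 'grip_width': np.float64(0.3304)}
0.74 [241.0, 185.3, 324.9, 226.4] 666 [0.648278   0.13625565 0.01116674] [ 0.50033072 -0.23626407 -0.00125905] [0.72475634 0.24951402 0.19170355]
0.51 [254.5, 222.8, 289.7, 259.2] 316 [ 0.5319103  -0.18897082  0.10519456] [ 5.03665811e-01 -2.00120395e-01 -7.53449129e-05] [0.58560336 0.03151934 0.13127551]
```

View pics/side7.png

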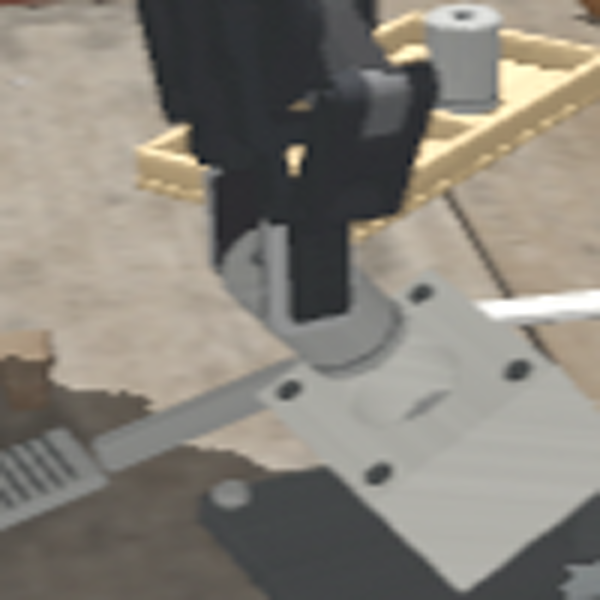

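drive_tool(
  commands=[
    [[0, 2, -6, 0], [0, 4, -20, 0], [0, 4, -40, 0], [0, 4, -50, 0], [0, 4, -50, 0]],
  ],
)

```text
t: 12.7
eef_pos: [0.5149, -0.1831, 0.1298]
tcp_rot: [-3.14, -0.001, -1.315]
contact_force: [-0.2, -0.5, -3.4]
grip_width: 0.333
```

```bash
python3 - <<'E'
from h import *
state()
p=cap("top")
for m in spotter.cut_out("tray",p)[:1]:
    C=cloud(p,m["mask"]); C=C[(C[:,2]>.012)&(C[:,2]<.03)]
    r=cv2.minAreaRect((C[:,:2]*1000).astype(np.float32)); print(r)
for f in(22,): print(shift([.579-.717*f/1000,.1215-.697*f/1000,.125],-.80))
print([(deproj(p,*x["at"]).round(4)) for x in spotter.spot_point("tray",p)[:1]])
E
```

```text
{'t': np.float64(12.7), 'eef_pos': array([ 0.5149, -0.1831,  0.1298]), 'tcp_rot': array([-3.1395e+00, -1.2000e-03, -1.3150e+00]), 'contact_force': array([-0.1506, -0.4588, -3.3844]), 'grip_width': np.float64(0.3325)}
((613.3817138671875, 154.7593231201172), (190.67996215820312, 99.96411895751953), 45.602134704589844)
(array([-267.1, -120.5,    3.2]), np.float64(-0.515))
[array([0.6047, 0.1543, 0.0066])]
```

drive_tool(
  commands=[
    [[-10, -5, 0, -0.03], [-40, -18, 0, -0.09], [-75, -34, 0, -0.16], [-110, -50, 0, -0.23], [-145, -66, 0, -0.3], [-180, -82, 0, -0.37], [-215, -98, 0, -0.44], [-243, -110, 2, -0.49], [-260, -118, 3, -0.515], [-266, -120, 3, -0.515]],
  ],
)

```text
t: 13.85
eef_pos: [0.5628, 0.1071, 0.1247]
tcp_rot: [3.141, 0.001, -0.797]
contact_force: [-1.0, -0.2, -2.4]
grip_width: 0.332
```

drive_tool(
  commands=[
    [[0, 0, 10, 0], [0, 0, 35, 0], [0, 0, 65, 0], [0, 0, 90, 0], [0, 0, 105, 0], [0, 0, 111, 0], [0, 0, 111, 0]],
  ],
)

```text
t: 14.55
eef_pos: [0.5627, 0.1037, 0.0136]
tcp_rot: [3.14, 0.0, -0.802]
contact_force: [0.1, 1.0, -1.1]
grip_width: 0.335
```

```bash
python3 - <<'E'
from h import *
state(); print(shift([.581-.717*.022,.122-.697*.022,.012],-.80))
p=cap("side"); cv2.imwrite("pics/side8.png",cv2.resize(p["image"][150:250,230:340],None,fx=6,fy=6,interpolation=cv2.INTER_CUBIC))
E
```

```text
{'t': np.float64(14.55), 'eef_pos': array([0.5627, 0.1037, 0.0136]), 'tcp_rot': array([ 3.1403e+00,  4.0000e-04, -8.0160e-01]), 'contact_force': array([ 0.1175,  0.9831, -1.0739]), 'grip_width': np.float64(0.3345)}
(array([-0.4, -3.9,  1.6]), np.float64(-0.002))
```

View pics/side8.png

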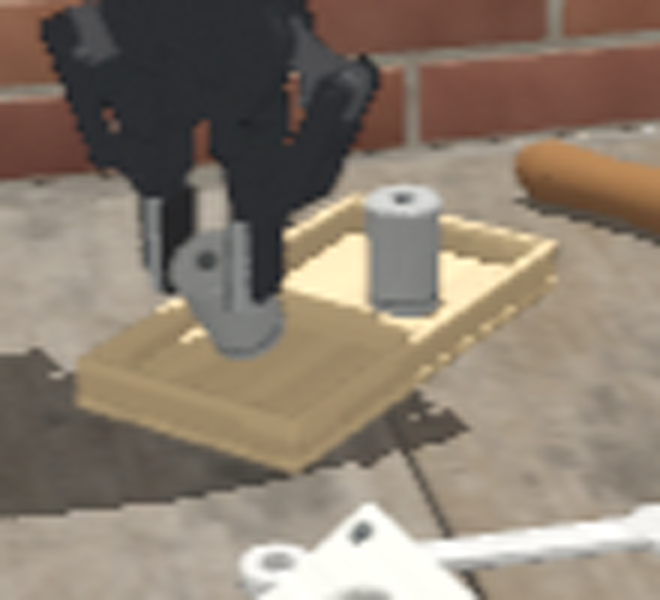

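drive_tool(
  commands=[
    [[0, -4, 4, 0], [0, -4, 8, 0], [0, -4, 10, 0], [0, -4, 10, 0]],
  ],
  force=20,
)

```text
t: 15.0
eef_pos: [0.5658, 0.1076, 0.0041]
tcp_rot: [3.141, 0.0, -0.8]
contact_force: [0.9, 0.4, -2.7]
grip_width: 0.334
```

drive_tool(
  commands=[
    [[0, 0, 1, 0], [0, 0, 1.5, 0], [0, 0, 1.5, 0]],
  ],
)

```text
t: 15.3
eef_pos: [0.566, 0.1076, 0.0028]
tcp_rot: [-3.142, 0.0, -0.8]
contact_force: [1.0, 0.6, -2.5]
grip_width: 0.334
```

drive_tool(
  commands=[
    [[0, 0, 1, 0], [0, 0, 1.5, 0], [0, 0, 1.5, 0]],
  ],
)

```text
t: 15.6
eef_pos: [0.5659, 0.1076, 0.0012]
tcp_rot: [3.142, 0.0, -0.8]
contact_force: [-0.2, -0.0, -2.7]
grip_width: 0.336
```

drive_tool(
  commands=[
    [[0, 0, 1, 0], [0, 0, 1, 0]],
  ],
)

```text
t: 15.8
eef_pos: [0.5661, 0.1076, 0.0004]
tcp_rot: [-3.141, -0.0, -0.8]
contact_force: [-1.0, -0.6, 3.2]
grip_width: 0.333
```

drive_tool(
  commands=[
    [[0, -1, 0.3, 0], [0, -2.5, 0.3, 0], [0, -4, 0.3, 0], [0, -4, 0.3, 0]],
  ],
)

```text
t: 16.2
eef_pos: [0.5695, 0.1107, 0.0003]
tcp_rot: [-3.14, -0.001, -0.8]
contact_force: [2.0, 0.7, 2.0]
grip_width: 0.331
```

```bash
cat >> h.py <<'E'
def tilt():
    "tilt of the held slug, from its visible top-end plane and side"
    state(); f=np.array([-.717,-.697,0]); T=telemetry.get_obs()["eef_pos"]*[1,1,0]
    p=cap("side")
    for m in spotter.cut_out("slug",p):
        C=cloud(p,m["mask"]); e=C-T; i=(np.hypot(e[:,0],e[:,1])<.05)&(C[:,2]<.065)&(C[:,2]>.003)
        if i.sum()<40: continue
        C=C[i]; print("p",round(m["p"],2),m["extent"],len(C),"z",np.percentile(C[:,2],[1,50,99]).round(4))
        for lo in np.arange(.005,.06,.008):
            s=C[(C[:,2]>=lo)&(C[:,2]<lo+.008)]
            if len(s)>3:
                g=(s-T)@f*1000; j=(s-T)@np.array([.697,-.717,0])*1000
                print(f"  z{lo*1000:.0f} n{len(s)} f {g.min():.1f}..{g.max():.1f} jaw {j.min():.1f}..{j.max():.1f}")
        break
E
python3 -c "
from h import *
tilt()"
```

```text
{'t': np.float64(16.2), 'eef_pos': array([5.695e-01, 1.107e-01, 3.000e-04]), 'tcp_rot': array([-3.1403e+00, -6.0000e-04, -8.0000e-01]), 'contact_force': array([1.9806, 0.6793, 1.9632]), 'grip_width': np.float64(0.3307)}
p 0.52 [240.7, 185.5, 324.5, 230.1] 509 z [0.0033 0.0067 0.021 ]
  z5 n274 f -48.3..34.9 jaw -45.3..49.4
  z13 n144 f -21.1..35.6 jaw -46.1..49.8
  z21 n5 f 32.4..34.2 jaw -26.4..36.2
```

```bash
cat >> h.py <<'E'
def tilt2(w=.045):
    state(); f=np.array([-.717,-.697,0]); J=np.array([.697,-.717,0]); T=telemetry.get_obs()["eef_pos"]*[1,1,0]
    p=cap("side"); e=cloud(p,p["depth"]>0)-T; g=e@f*1000; j=e@J*1000; z=e[:,2]*1000
    k=(abs(j)<15)&(abs(g)<w*1000)
    for lo in range(6,66,5):
        i=k&(z>=lo)&(z<lo+5)
        if i.sum()>2: print(f"z{lo} n{i.sum()} f {g[i].min():.1f}..{g[i].max():.1f}  j {j[i].min():.1f}..{j[i].max():.1f}")
E
python3 -c "
from h import *
tilt2()"
```

```text
{'t': np.float64(16.3), 'eef_pos': array([5.695e-01, 1.107e-01, 3.000e-04]), 'tcp_rot': array([-3.1401e+00, -6.0000e-04, -7.9990e-01]), 'contact_force': array([2.7652, 1.5557, 2.8414]), 'grip_width': np.float64(0.3364)}
z6 n56 f -36.9..35.5  j -14.9..14.9
z11 n35 f -22.1..34.3  j -13.5..14.4
z16 n40 f -28.3..34.9  j -12.8..14.7
z21 n22 f -31.8..32.7  j -6.7..14.7
z26 n15 f -17.4..6.5  j -1.2..14.7
z31 n12 f 3.9..10.3  j -13.9..9.7
z36 n14 f 6.2..14.0  j -14.8..14.6
z41 n27 f 6.5..14.7  j -14.5..12.2
z46 n38 f -1.4..15.1  j -14.6..11.6
z51 n36 f -8.2..11.2  j -14.3..8.5
z56 n21 f -9.7..12.4  j -14.9..2.2
z61 n10 f -9.4..10.6  j -14.8..-12.2
```

drive_tool(
  commands=[
    [[0, 0, 0.7, 0], [0, -1.5, 0.7, 0], [0, -3, 0.7, 0], [0, -4, 0.7, 0]],
  ],
)

```text
t: 16.75
eef_pos: [0.5711, 0.1121, -0.0001]
tcp_rot: [3.14, -0.0, -0.801]
contact_force: [-8.1, -6.3, 23.2]
grip_width: 0.334
```

```bash
python3 -c "
from h import *
tilt2()" | awk '/^\{/||/z(26|31|36|41|46|51|56|61)/'
```

```text
{'t': np.float64(16.75), 'eef_pos': array([ 5.711e-01,  1.121e-01, -1.000e-04]), 'tcp_rot': array([ 3.1397e+00, -1.0000e-04, -8.0060e-01]), 'contact_force': array([-8.0752, -6.3397, 23.1765]), 'grip_width': np.float64(0.3343)}
z26 n17 f -25.0..7.8  j -4.4..14.9
z31 n12 f 5.4..9.6  j -13.9..10.1
z36 n14 f 4.7..14.2  j -15.0..11.0
z41 n26 f 8.0..15.4  j -15.0..13.3
z46 n37 f 1.8..12.9  j -14.5..12.5
z51 n36 f -8.5..12.4  j -15.0..6.1
z56 n24 f -10.6..11.5  j -15.0..14.9
z61 n12 f -7.3..11.8  j -14.6..11.5
```

drive_tool(
  commands=[
    [[0, -0.5, 0.5, 0], [0, -1, 0.8, 0]],
  ],
  force=20,
)

```text
t: 17.0
eef_pos: [0.5715, 0.1124, -0.0004]
tcp_rot: [3.139, 0.0, -0.801]
contact_force: [-13.1, -8.6, 39.4]
grip_width: 0.336
```

drive_tool(
  commands=[
    [[0, -1.5, 0, 0], [0, -3, 0, 0], [0, -3, 0, 0]],
  ],
)

```text
t: 17.3
eef_pos: [0.5741, 0.1147, -0.0006]
tcp_rot: [3.14, -0.0, -0.801]
contact_force: [-7.7, -7.4, 26.6]
grip_width: 0.332
```

```bash
python3 -c "
from h import *
tilt2()" | awk '/^\{/||/z(26|31|36|41|46|51|56|61)/'
```

```text
{'t': np.float64(17.3), 'eef_pos': array([ 0.5741,  0.1147, -0.0006]), 'tcp_rot': array([ 3.1396e+00, -3.0000e-04, -8.0080e-01]), 'contact_force': array([-7.6782, -7.4491, 26.5731]), 'grip_width': np.float64(0.332)}
z26 n15 f -16.6..9.5  j -5.1..14.9
z31 n14 f 4.8..13.6  j -14.6..13.9
z36 n14 f 5.2..14.8  j -14.9..11.1
z41 n24 f 8.0..17.8  j -14.6..12.3
z46 n42 f 2.0..15.1  j -15.0..12.6
z51 n38 f -8.1..9.5  j -14.7..7.3
z56 n16 f -9.2..10.6  j -14.7..2.1
z61 n13 f -9.5..12.7  j -14.7..-13.3
```

```bash
cat >> h.py <<'E'
def tilt3(n=2):
    f=np.array([-.717,-.697,0]); J=np.array([.697,-.717,0]); T=telemetry.get_obs()["eef_pos"]*[1,1,0]
    Q=[]
    for _ in range(n):
        p=cap("side"); e=cloud(p,p["depth"]>0)-T; Q.append(np.c_[e@f,e@J,e[:,2]]*1000)
    Q=np.vstack(Q); Q=Q[(abs(Q[:,1])<13.5)&(abs(Q[:,0]+2)<20)&(Q[:,2]>30)&(Q[:,2]<66)]
    rng=np.random.default_rng(0); best=0
    for _ in range(1500):
        a,b,c=Q[rng.choice(len(Q),3,False)]; k=np.cross(b-a,c-a); l=np.linalg.norm(k)
        if l<20: continue
        k/=l; k*=np.sign(k[2])
        if abs(k[1])>.15 or k[2]<.6: continue
        i=abs((Q-a)@k)<1.
        if i.sum()>best: best=i.sum(); I=i
    F=Q[I]; c=F.mean(0); k=np.linalg.svd(F-c)[2][2]; k*=np.sign(k[2])
    print("n",best,"of",len(Q),"tilt",np.degrees(np.arctan2(k[0],k[2])).round(1),"side",np.degrees(np.arctan2(k[1],k[2])).round(1),"c",c.round(1),F.min(0).round(1),F.max(0).round(1))
E
python3 -c "
from h import *
tilt3()"
```

```text
n 98 of 258 tilt 29.6 side -0.2 c [ 6.8  0.1 50.2] [ -6.  -13.1  44. ] [17.3 12.1 57.3]
```

drive_tool(
  commands=[
    [[0, -1.5, 0.4, 0], [0, -3, 0.6, 0], [0, -4.5, 0.8, 0], [0, -6, 1, 0], [0, -7, 1.2, 0], [0, -8, 1.4, 0]],
  ],
)

```text
t: 18.05
eef_pos: [0.5798, 0.1205, -0.0021]
tcp_rot: [3.14, -0.0, -0.801]
contact_force: [-7.5, -6.1, 24.4]
grip_width: 0.332
```

```bash
python3 -c "
from h import *
tilt3(3);state()"
```

```text
n 144 of 412 tilt 19.8 side 1.1 c [ 6.3 -0.6 52. ] [ -6.4 -13.4  47.2] [17.9 13.3 56.9]
{'t': np.float64(18.2), 'eef_pos': array([ 0.5801,  0.1207, -0.0022]), 'tcp_rot': array([ 3.1405e+00, -4.0000e-04, -8.0050e-01]), 'contact_force': array([-4.9736, -4.929 , 19.5514]), 'grip_width': np.float64(0.3357)}
```

drive_tool(
  commands=[
    [[0, -1.5, 0.3, 0], [0, -3, 0.6, 0], [0, -4.5, 1, 0], [0, -6, 1.4, 0], [0, -7, 1.8, 0]],
  ],
)

```text
t: 18.7
eef_pos: [0.585, 0.1256, -0.0041]
tcp_rot: [3.14, -0.0, -0.8]
contact_force: [-5.7, -3.8, 20.3]
grip_width: 0.333
```

```bash
python3 -c "
from h import *
tilt3(3);state()"
```

```text
n 140 of 384 tilt 12.4 side 0.4 c [ 6.8 -0.6 52.6] [ -7.1 -13.5  49.2] [17.7 13.5 55.8]
{'t': np.float64(18.85), 'eef_pos': array([ 0.5849,  0.1257, -0.0041]), 'tcp_rot': array([ 3.1402, -0.    , -0.8004]), 'contact_force': array([-4.847 , -3.9636, 18.3998]), 'grip_width': np.float64(0.3337)}
```

drive_tool(
  commands=[
    [[0, -1.5, 0.5, 0], [0, -3, 1, 0], [0, -4.5, 1.6, 0], [0, -6, 2.2, 0], [0, -6.5, 2.4, 0]],
  ],
)

```text
t: 19.35
eef_pos: [0.5897, 0.1301, -0.0067]
tcp_rot: [3.14, -0.0, -0.8]
contact_force: [-3.1, -3.0, 14.1]
grip_width: 0.333
```

```bash
python3 -c "
from h import *
tilt3(3);state()"
```

```text
n 124 of 300 tilt 4.5 side -0.1 c [ 5.9 -1.5 51.9] [-10.4 -13.5  50.3] [17.9 13.  54. ]
{'t': np.float64(19.5), 'eef_pos': array([ 0.5897,  0.1302, -0.0067]), 'tcp_rot': array([ 3.1403e+00, -2.0000e-04, -8.0040e-01]), 'contact_force': array([-2.5769, -4.1158, 14.9809]), 'grip_width': np.float64(0.3393)}
```

drive_tool(
  commands=[
    [[0, -1, 0.5, 0], [0, -2, 1, 0], [0, -3, 1.5, 0], [0, -3, 1.8, 0]],
  ],
)

```text
t: 19.9
eef_pos: [0.592, 0.1323, -0.0082]
tcp_rot: [3.141, -0.0, -0.801]
contact_force: [-5.4, -3.4, 24.5]
grip_width: 0.331
```

```bash
python3 -c "
from h import *
tilt3(4);state()"
```

```text
n 143 of 327 tilt -1.6 side 1.7 c [ 6.7 -0.7 51.3] [ -7.5 -13.5  49.9] [17.9 13.4 52.7]
{'t': np.float64(20.1), 'eef_pos': array([ 0.592 ,  0.1323, -0.0081]), 'tcp_rot': array([ 3.1407e+00, -3.0000e-04, -8.0050e-01]), 'contact_force': array([-4.891 , -3.5657, 20.5609]), 'grip_width': np.float64(0.3316)}
```

drive_tool(
  commands=[
    [[0, 0.3, -0.6, 0], [0, 0.3, -0.6, 0]],
  ],
)

```text
t: 20.3
eef_pos: [0.5918, 0.1321, -0.008]
tcp_rot: [3.141, -0.0, -0.8]
contact_force: [-1.8, -3.5, 9.3]
grip_width: 0.332
```

drive_tool(
  commands=[
    [[0, 0, 0, 0], [0, 0, 0, 0], [0, 0, 0, 0], [0, 0, 0, 0], [0, 0, 0, 0], [0, 0, 0, 0]],
  ],
  gripper=46,
)

```text
t: 20.9
eef_pos: [0.5919, 0.1329, -0.0083]
tcp_rot: [3.142, 0.0, -0.8]
contact_force: [-0.2, 0.1, -0.2]
grip_width: 0.538
```

```bash
python3 -c "
from h import *
tilt3(2);state()"
```

```text
n 79 of 154 tilt -1.9 side -0.9 c [ 5.3  0.2 51.4] [ -7.1 -11.9  49.9] [17.1 12.6 52.7]
{'t': np.float64(21.0), 'eef_pos': array([ 0.5919,  0.1329, -0.0083]), 'tcp_rot': array([-3.1416e+00,  1.0000e-04, -8.0010e-01]), 'contact_force': array([-0.2004,  0.0827,  0.1653]), 'grip_width': np.float64(0.5423)}
```

Released, upright. Retreat straight up, clear of the scene, then check.

drive_tool(
  commands=[
    [[0, 0, -5, 0], [0, 0, -20, 0], [0, 0, -45, 0], [0, 0, -80, 0], [0, 0, -120, 0], [0, 0, -150, 0], [0, 0, -160, 0], [0, 0, -160, 0]],
  ],
)

```text
t: 21.8
eef_pos: [0.5925, 0.133, 0.1537]
tcp_rot: [-3.139, -0.001, -0.8]
contact_force: [0.1, 0.1, -0.6]
grip_width: 0.54
```

```bash
python3 - <<'E'
from h import *
state()
p=cap("side"); cv2.imwrite("pics/side9.png",cv2.resize(p["image"][160:320,200:350],None,fx=4,fy=3.7,interpolation=cv2.INTER_CUBIC))
print("pad",[(deproj(p,*x["at"]).round(4)) for x in spotter.spot_point("lever_pad",p)[:1]])
C=cloud(p,p["depth"]>0); U=np.array([-.703,-.711]); V=np.array([.711,-.703]); e=C[:,:2]-[.6133,.1547]; tx=e@U*1000; ty=e@V*1000; z=C[:,2]*1000
for lo,hi,n in((5,90,"empty side"),(-90,-5,"finished")):
    i=(tx>lo)&(tx<hi)&(abs(ty)<42)&(z>47)&(z<56); print(n,i.sum(),"tray x",tx[i].min(),tx[i].max(),"y",ty[i].min(),ty[i].max(),"z",np.median(z[i]))
E
```

```text
{'t': np.float64(21.8), 'eef_pos': array([0.5925, 0.133 , 0.1537]), 'tcp_rot': array([-3.1391e+00, -1.3000e-03, -8.0000e-01]), 'contact_force': array([ 0.0934,  0.1106, -0.6222]), 'grip_width': np.float64(0.5403)}
pad [array([ 0.4508, -0.1334,  0.0297])]
empty side 75 tray x 24.643693995060538 53.43668326582037 y -13.638167478080051 16.123867159202216 z 51.163612346682875
finished 66 tray x -51.57174369861702 -19.78394394496435 y 2.0675964184773767 31.01628519402267 z 50.9533011439719
```

View pics/side9.png

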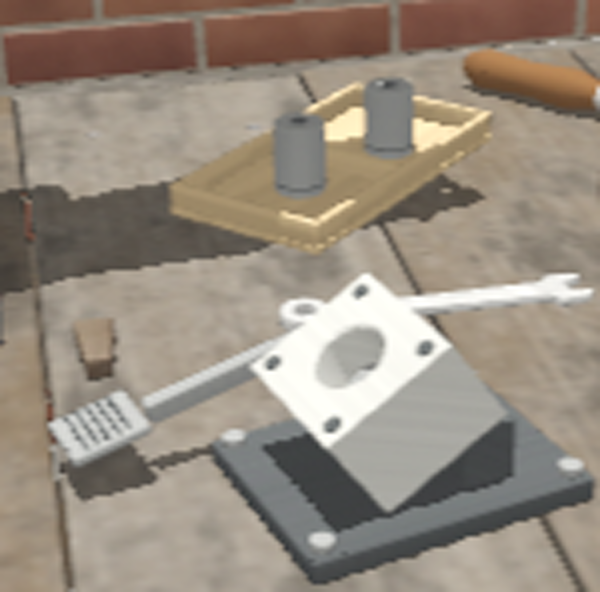

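```bash
python3 -c "
from h import *
print(workorder.finish_job()); state()"
```

```text
the job is handed in; nothing more can be done
None
the job is handed in; nothing more can be done
```

I pressed the lever to its stop, drew the slug out along the leaning pocket and stood it upright in the empty compartment. I then let go, backed off and handed the job in at about 22 s of the allowed 51 s.

**Lever:** The pad ended about 28 mm above the bench, and the force rose to 33 N at the stop. My first press stopped about halfway because the fingertips really sat 33 mm higher than the reported TCP z. I measured that offset in the side view and corrected for it afterwards.

**Drawing out and setting down:** The tool can only point straight down, so the slug came out of the pocket leaning 32°. I set its lower edge on the tray floor and dragged it upright in small steps under a light grip. The first steps mostly slid, and I pressed with up to 39 N before it began to turn. I released it only when it measured upright to within about 2°.

**Last checks:**
- **Moved slug:** It stands with its top at 51 mm, which means it is on the floor. Its centre is near x = 39 mm and y = 1 mm in the tray frame, clear of the walls.
- **Finished slug:** It is still standing where it was, within measurement error; the robot never went near it.
- **Lever and arm:** The lever is still down and the gripper is clear of everything.
- **Disagreements:** The TCP z offset above was one. The force readings were also noisy by about 1–3 N, so the lever's stiffness barely showed before the stop.

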